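Lock a hub axle in the bench cradle with the snap-over keeper

ROBOT

A 6-joint arm with a two-finger parallel gripper is mounted at the origin on the work surface. World frame = base frame: x ahead of the robot, y to its left, z up, the work surface at z = 0. Lengths are in mm, angles in rad, forces in N, time in s.
With the tool pointing down it reaches from about 300 to 775 mm from the base axis. Payload 14.6 kg.
Tool frame: the origin (TCP) lies between the finger pads; the fingertips stand 17 mm ahead of it and the grasp point (between the pads) lies 2 mm behind it; x points along the fingers, z is the direction in which the jaws open and shut, and the axes are right-handed (so a half turn about x gives the same grasp; the last joint's range is limited). The gripper opens to 94 mm and grips with 3 to 60 N. Pads are 16 mm wide; open, the fingers measure 119 mm over their backs; the gripper's body (75 mm by 177 mm) begins 78 mm behind the grasp point.
Start: joints at [-1.379, 0.3, 1.521, -0, 1.321, -0.067], TCP at [140.75, -531.676, 222.446] pointing down, gripper open.
Joint ranges: [-3.03, 3.03], [-0.79, 2.21], [0.23, 2.52], [-1.04, 4.18], [0, 3.07], [-2.55, 2.55]. Speed limits (rad/s): [2.22, 2.22, 2.57, 3.14, 3.14, 3.14].

INTERFACE

Orientations are given as a 3x3 rotation matrix whose columns are the frame's x, y, z axes.
In Python, from cell import telemetry, grab_frame, bot gives the robot as it stands. The module is installed in compiled form; this text tells all that it offers.
- The arm moves only by the tool carry_out, never from a script. Its arguments are lists of equal length, an entry for each row: "xyz": the shift along the tool's x, y, z in mm, a list of three; "twist": the turn, a rotation vector about the tool's x, y, z in rad, a list of three; "hand": the closure, from 0 (fully open) to 1 (shut). In form: {"xyz": [[x, y, z], ...], "twist": [[rx, ry, rz], ...], "hand": [hand, ...]}. A call has 1 to 10 rows; each row is the pose to reach, as a shift and turn from the pose commanded when the call began, along the tool's axes at that moment; what a row does not reach only later rows make up. A row lasts 1/8 s, in which the tool goes at most 62.5 mm and 10.7 degrees, less where a joint would pass 70% of its speed; a pose out of reach is approached as far as the arm can. A call with a gripper value outside its range is refused whole. The fingers move at their own pace and stop on an object; "squeeze" is the grip in N (left out, the last holds). Time passes only in rows, so rows that repeat a pose let the fingers close. It gives the time, the measured TCP pose, the force and the opening at its end, in the units of the state.
- telemetry.state(): the state, without advancing time (a new reading comes with each control period).
- grab_frame(name): name is "scene" or "side" or "wrist"; returns a dict with "color" (384x512x3 uint8, red, green, blue), "fx", "fy", "cx", "cy" (pixels), "R" (3x3) and "t" (3): a world point X has camera coordinates R X + t. Camera axes: x right, y down, z forward; pixel columns grow to the right and rows downward; lengths in mm; the calibration is good to about 2 mm. The wrist camera is an equidistant fisheye: a pixel r from the principal point sees the ray r / f radians off the axis. A picture is of the moment at which its call begins. There is no depth.
- bot.finish_job(): hands the job in, once; it reports no verdict.
The state is a dict: "t": time; "qpos": joint angles; "dq": joint speeds; "tau": joint torques, N m; "position": TCP position; "eef_rot": TCP orientation; "wrist_force": force on the tool from outside, world axes, zero at the start; "torque": the same for the moment, N m; "width": finger opening in mm.
Only numpy, scipy, OpenCV 4.12 (cv2) and the standard library are available. Lean on these libraries where they do the work, as an engineer would, in place of code of your own. Each camera call takes 0.05 s, during which the arm holds its last target.

TASK

Lay the loose hub axle in the two V saddles of the bench cradle, slide it along them and press it home against the end stop with a steady push of about 12 N, so that no gap is left. Then push the sprung keeper over from behind by its edge bar, feeling for its snap point, and let it spring shut over the axle by itself: do not shove hard on it or follow it down. Leave the other things on the bench where they are.

Things in the scene. Friction and masses are not known exactly. Their poses are not given: they have to be found in the camera images.
- axle_mid (a point): Centre of the loose hub axle: plain steel rod, 14 mm diameter, 130 mm long, with two fixed hex nuts 28 mm across flats (32 over corners), 10 mm thick, centred 28 mm either side of the middle: 46 mm of bare rod between them for gripping. 0.2 to 0.35 kg. Starts lying on its nuts, centre 14 mm up. y axis along the rod; both ends alike, either may go first.
- axle: The same axle, whole; y axis along the rod, origin 14 mm below the rod's axis as it lies at the start.
- cradle: Bench cradle, bolted down; place and yaw vary. Grey base plate 12 mm thick, x -60 to +70, y -85 to +85 mm; origin on the bench surface. Two hinge cheeks (22 by 8 mm, tops 68 mm above the bench) stand at x = -30, y = -24 and +32 mm. Two V saddles and an end stop stand along x = +25 mm.
- home (a point): Where the axle's centre lies when home: cradle x +25, y 0, 40 mm above the bench; axes as the cradle's, rod along y. Dark steel V saddles (90 degree, 10 mm thick) are centred 51 mm to either side in y; mouth 32 mm wide, tops 54 mm above the bench; nothing else under the rod above the plate. Lay the axle with its centre 3 to 10 mm to the -y side, then slide it +y to the stop.
- end_stop: Rigid steel block at the cradle's +y end, 36 (x) by 12 (y) by 48 mm high, origin under its centre on the plate; its face towards the saddles is at cradle y +65 mm (6 mm from its centre), top 60 mm above the bench. Hold the axle's end against it with about 12 N: more than 6 N, for a fifth of a second or more, and never over 22 N. Sliding friction in the saddles takes some 2 to 4 N of the push.
- keeper (a joint): Hinge of the sprung aluminium flap, rad: 0 open (leaning back 45 degrees, away from the axle), 0.785 upright, 2.356 shut, level over the axle. An over-centre spring drives it to the nearer stop, dead centre about 1.2. At the edge bar some 8 to 11 N of level push starts it; this falls to nothing at dead centre, then it flies shut. Never push with 20 N; do not touch it beyond 1.5.
- keeper_hinge (a point): Fixed point on the keeper's hinge axis (parallel to cradle y): cradle x -30, y 0, 62 mm above the bench; axes as the cradle's. The flap is 5 mm thick, 40 mm wide (y -16 to +24). A tooth under it (y +12 to +21, 55 mm from the hinge) drops 2 mm clear of the inner face of the nut nearest the stop; with the axle over about 2 mm short, it lands on the nut and the keeper stays ajar.
- keeper_bar (a point): Middle of the round steel bar (10 mm diameter, 44 mm long, parallel to cradle y) on the keeper's free edge, 83 mm from the hinge axis, at cradle y +4 mm. When open it is 59 mm to the -x side of the hinge and 121 mm above the bench. Push it towards cradle +x from its -x side.
- spanner: Bystander, to be left alone: open-ended steel spanner lying flat, about 180 mm long. Origin under it on the bench.
- screwdriver: Bystander, to be left alone: black-handled screwdriver, lying. Origin under it on the bench.
- grease: Bystander, to be left alone: white jar with a black lid, 64 mm wide, 85 mm high. Origin under it on the bench.
- sprocket: Bystander, to be left alone: dark steel sprocket lying flat, 92 mm across, 12 mm high at the hub. Origin under it on the bench.
- spacer: Bystander, to be left alone: aluminium ring, 42 mm outside diameter, 14 mm high. Origin under it on the bench.
- pedal: Bystander, to be left alone: black bicycle pedal, about 90 by 82 mm, 22 mm high, with a spindle stub. Origin under it on the bench.
Things that resemble listed ones, but are neither listed nor needed, are in the scene too. Of the things shaped like the cradle, the grey one is meant.

How it is judged:
By the outcome, as a careful person would: the job done as asked, in the order asked, and still so for the second after the job is handed in, with the robot touching nothing.
It also fails if it takes over 67 s, if anything falls off the work surface, if the arm or the gripper's body presses on something with over 40 N, if the wrist force passes 120 N, or if a joint passes its speed limit or range.

## Working session

There is one attempt and no reset: what is moved stays moved. The work goes in short steps, Python scripts to look and compute and a tool call to move; the robot and the scene stay as the last step left them, time stands still between calls to the robot, and variables do not carry over. Pictures are saved under pics/ and viewed, and the job is handed in when it is done.

Besides the shell and the picture viewer there is one more tool, called as name(argument=value, ...) on one line, values as JSON. carry_out: Moves the arm, as the interface text tells. Its arguments: {"type":"object","properties":{"xyz":{"type":"array","items":{"type":"array","items":{"type":"number"}}},"twist":{"type":"array","items":{"type":"array","items":{"type":"number"}}},"hand":{"type":"array","items":{"type":"number"}},"squeeze":{"type":"number"}},"required":["xyz","twist","hand"]}

```bash
mkdir -p pics; python3 - <<'E'
from cell import telemetry, grab_frame
import cv2,numpy as np
s=telemetry.state()
for k,v in s.items(): print(k,np.round(v,3).tolist())
for n in ["scene","side","wrist"]:
    f=grab_frame(n); cv2.imwrite(f"pics/{n}0.png",cv2.cvtColor(f["color"],cv2.COLOR_RGB2BGR))
    print(n,f["fx"],f["cx"],f["cy"],np.round(f["R"],3).tolist(),np.round(f["t"],1).tolist(), (-np.array(f["R"]).T@f["t"]).round())
E
```

```text
t 0.0
qpos [-1.379, 0.3, 1.522, 0.0, 1.321, -0.067]
dq [-0.001, 0.002, -0.001, -0.0, -0.002, -0.0]
tau [0.002, -53.181, -35.274, 0.071, 0.024, -0.0]
position [140.716, -531.449, 221.886]
eef_rot [[-0.0, 0.967, 0.256], [0.001, 0.256, -0.967], [-1.0, 0.0, -0.001]]
wrist_force [-0.199, 0.392, 0.702]
torque [0.034, -0.035, -0.02]
width 93.908
scene 403.3072777541131 258.5020078874452 190.86162294219997 [[-0.503, 0.864, 0.008], [0.723, 0.426, -0.543], [-0.473, -0.267, -0.839]] [214.9, -324.6, 1489.1] [1047.  351. 1072.]
side 491.3890030624557 247.24496933851177 186.0507189596404 [[-0.966, -0.257, -0.021], [-0.158, 0.655, -0.739], [0.204, -0.71, -0.674]] [516.9, 139.8, 1204.1] [276. 896. 926.]
wrist 297.3186396354542 252.66495784971568 191.47617753419388 [[0.256, -0.967, -0.001], [-0.926, -0.246, 0.287], [-0.278, -0.073, -0.958]] [-549.3, -29.9, 392.7] [ 222. -510.  384.]
```

```bash
ls .
```

```text
pics
```

View pics/scene0.png

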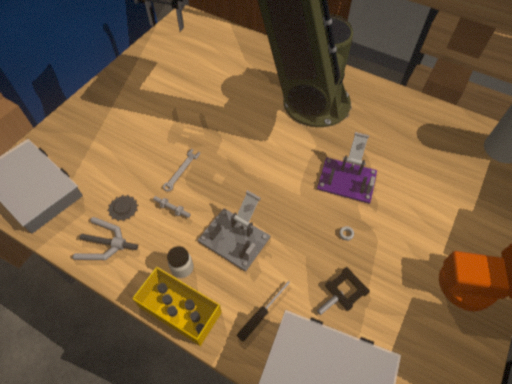

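View pics/side0.png

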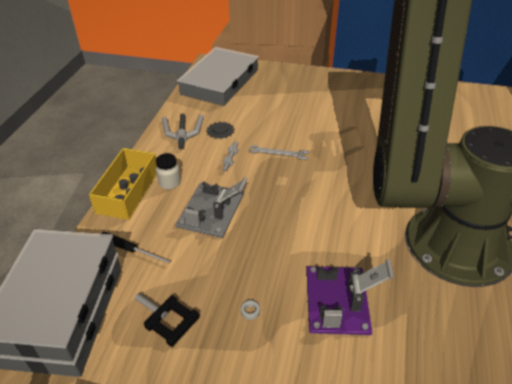

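View pics/wrist0.png

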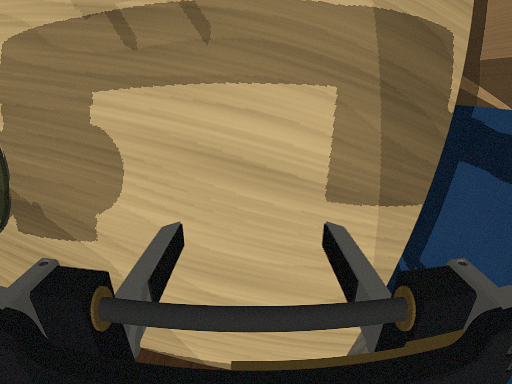

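The scene view shows the grey cradle near (234,238), the axle near (172,208) and the purple decoy near (348,180). Next I'll enlarge both areas.

```bash
cat > h.py <<'E'
import cv2,numpy as np,json
from cell import telemetry, grab_frame
def crop(f,u0,v0,w,h,k,name):
    im=cv2.cvtColor(f["color"],cv2.COLOR_RGB2BGR)[v0:v0+h,u0:u0+w]
    im=cv2.resize(im,None,fx=k,fy=k,interpolation=cv2.INTER_CUBIC)
    for i in range(0,w,10): cv2.putText(im,str(u0+i),(i*k,8),0,.3,(0,0,255),1); cv2.line(im,(i*k,10),(i*k,14),(0,0,255),1)
    for i in range(10,h,10): cv2.putText(im,str(v0+i),(0,i*k+3),0,.3,(0,0,255),1)
    cv2.imwrite(name,im)
def proj(f,X):
    X=np.atleast_2d(X); c=X@np.array(f["R"]).T+f["t"]
    return np.c_[f["fx"]*c[:,0]/c[:,2]+f["cx"], f["fy"]*c[:,1]/c[:,2]+f["cy"]]
def projw(f,X):
    X=np.atleast_2d(X); c=X@np.array(f["R"]).T+f["t"]
    r=np.hypot(c[:,0],c[:,1]); th=np.arctan2(r,c[:,2])
    return np.c_[f["fx"]*th*c[:,0]/r+f["cx"], f["fy"]*th*c[:,1]/r+f["cy"]]
def ray(f,u,v,fish=False):
    a=(u-f["cx"])/f["fx"]; b=(v-f["cy"])/f["fy"]
    if fish:
        th=np.hypot(a,b); d=np.array([np.sin(th)*a/th,np.sin(th)*b/th,np.cos(th)])
    else: d=np.array([a,b,1.])
    R=np.array(f["R"]); return -R.T@f["t"], R.T@d
def atz(f,u,v,z,fish=False):
    o,d=ray(f,u,v,fish); return o+d*(z-o[2])/d[2]
E
python3 - <<'E'
from h import *
f=grab_frame("scene"); crop(f,140,170,140,110,5,"pics/s1.png")
print(atz(f,172,208,14),atz(f,234,238,12))
f=grab_frame("side"); crop(f,165,130,100,110,5,"pics/d1.png")
print(atz(f,230,156,14),atz(f,212,210,12))
E
```

```text
[ 637.97676545 -181.2688158    14.        ] [627.41312985  33.87321976  12.        ]
[ 635.30562021 -179.48956177   14.        ] [618.43279828  45.5628453   12.        ]
```

View pics/s1.png

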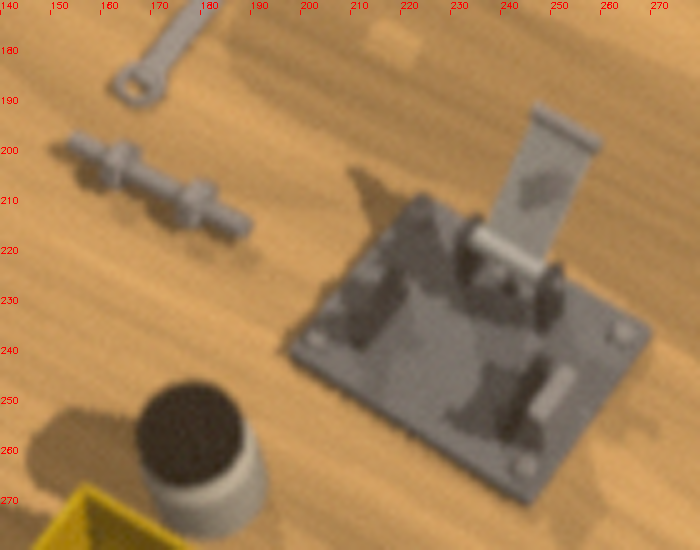

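View pics/d1.png

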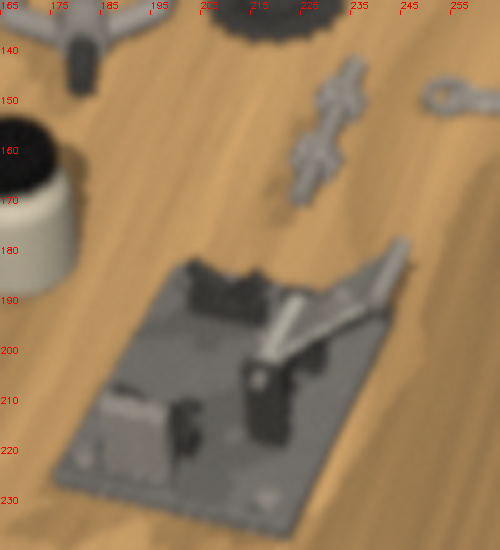

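```bash
python3 - <<'E'
from h import *
from scipy.optimize import least_squares
fs=grab_frame("scene"); fd=grab_frame("side")
C=np.array([[70,-85,12],[70,85,12],[-60,85,12],[-60,-85,12],[-89,-18,121],[-89,26,121.]])
S=np.array([[198,240],[246.5,270],[270,236],[223,208.5],[246.5,191],[259.5,199]])
D=np.array([[202,182],[176,225.5],[223,235.5],[244,192],None or [np.nan]*2,[np.nan]*2])
def T(p,X):
    c,s=np.cos(p[2]),np.sin(p[2]); X=np.atleast_2d(X); return np.c_[p[0]+c*X[:,0]-s*X[:,1],p[1]+s*X[:,0]+c*X[:,1],X[:,2]]
def res(p,which):
    r=[]
    if 's' in which: r.append(proj(fs,T(p,C))-S)
    if 'd' in which: r.append((proj(fd,T(p,C))-D)[:3])
    return np.concatenate([a.ravel() for a in r])
for w in ['s','d','sd']:
    o=least_squares(res,[620,40,0],args=(w,),loss='soft_l1'); print(w,o.x.round(3),res(o.x,w).round(1))
A=np.array([[153.5,198],[189.5,216]]);B=np.array([[236.5,142],[224,170]])
for f,P in((fs,A),(fd,B)):
    e=[atz(f,*q,14) for q in P]; d=e[1]-e[0]; print(np.round(e,1),np.mean(e,0).round(1),np.linalg.norm(d),np.arctan2(d[1],d[0]))
p=o.x
print(proj(fs,T(p,[[25,0,40],[-30,0,62],[-89,4,121]])).round(),proj(fd,T(p,[[25,0,40],[-30,0,62],[-89,4,121]])).round(), T(p,[[25,0,40],[-30,0,62],[-89,4,121]]).round(1))
# all the others, roughly
for n,uv in dict(grease=(178,255),sprocket=(122,207),spanner=(168,187)).items(): print(n,atz(fs,*uv,0).round())
E
```

```text
s [ 6.20999e+02  3.40960e+01 -4.20000e-02] [-0.7  0.3 -0.2  0.4  0.8 -1.   0.3 -0.7 -0.2  0.7  0.  -0. ]
d [ 6.16401e+02  3.73350e+01 -7.00000e-02] [-0.3  0.1 -0.1 -1.   0.4  0.7]
sd [ 6.20061e+02  3.45720e+01 -4.40000e-02] [-0.3  0.   0.   0.2  1.1 -1.1  0.7 -0.9  0.2  0.6  0.4 -0.2 -2.2 -0.5
 -0.6 -1.3  0.4 -0.6]
[[ 638.1 -251.9   14. ]
 [ 633.8 -119.4   14. ]] [ 635.9 -185.6   14. ] 132.56506089881987 1.6027574410124523
[[ 635.2 -249.4   14. ]
 [ 634.  -114.4   14. ]] [ 634.6 -181.9   14. ] 135.05881194656223 1.5792794523360092
[[230. 238.]
 [241. 220.]
 [253. 195.]] [[203. 198.]
 [222. 195.]
 [243. 184.]] [[645.   33.5  40. ]
 [590.1  35.9  62. ]
 [531.3  42.5 121. ]]
grease [750. -79.   0.]
sprocket [ 708. -323.    0.]
spanner [ 577. -246.    0.]
```

```bash
cat >> h.py <<'E'
def mv(target,az=None,s=None):
    """shift & twist (tool axes) to reach world target with tool down, tool z azimuth az"""
    s=s or telemetry.state(); R=np.array(s["eef_rot"]); d=R.T@(np.array(target,float)-s["position"])
    print("xyz",d.round(2))
    if az is not None:
        Rt=np.array([[0,-np.sin(az),np.cos(az)],[0,np.cos(az),np.sin(az)],[-1,0,0]])
        print("twist",cv2.Rodrigues(R.T@Rt)[0].ravel().round(4))
    print("az",np.arctan2(R[1,2],R[0,2]).round(4),"t",s["t"],"pos",np.round(s["position"],2),"F",np.round(s["wrist_force"],2),"w",s["width"])
E
python3 -c "
from h import *
mv([635,-190,160],0.02)"
```

```text
xyz [  62.38  565.22 -203.76]
twist [-1.332e+00 -2.000e-04 -2.000e-04]
az -1.312 t 0.35 pos [ 140.74 -531.63  222.33] F [ 0.15 -0.02  0.37] w 93.94440941967235
```

carry_out(xyz=[[62, 565, -204], [62, 565, -204], [62, 565, -204], [62, 565, -204], [62, 565, -204], [62, 565, -204], [62, 565, -204], [62, 565, -204], [62, 565, -204], [62, 565, -204]], twist=[[-1.332, 0, 0], [-1.332, 0, 0], [-1.332, 0, 0], [-1.332, 0, 0], [-1.332, 0, 0], [-1.332, 0, 0], [-1.332, 0, 0], [-1.332, 0, 0], [-1.332, 0, 0], [-1.332, 0, 0]], hand=[0, 0, 0, 0, 0, 0, 0, 0, 0, 0])

```text
t: 1.6
position: [636.4, -187.8, 159.8]
eef_rot: [[-0.0, -0.021, 1.0], [0.0, 1.0, 0.021], [-1.0, 0.0, -0.0]]
wrist_force: [0.1, -1.1, -0.1]
width: 94.1
```

carry_out(xyz=[[0, 0, 0], [0, 0, 0]], twist=[[0, 0, 0], [0, 0, 0]], hand=[0.3, 0.3])

```text
t: 1.85
position: [634.3, -190.3, 160.3]
eef_rot: [[-0.0, -0.02, 1.0], [-0.0, 1.0, 0.02], [-1.0, -0.0, -0.0]]
wrist_force: [0.7, 0.5, -0.1]
width: 77.5
```

```bash
python3 - <<'E'
from h import *
f=grab_frame("wrist"); cv2.imwrite("pics/w1.png",cv2.cvtColor(f["color"],cv2.COLOR_RGB2BGR))
np.save("w1.npy",f,allow_pickle=True)
mv([635,-184,160],0.02)
print(projw(f,[[635,-184,14],[635,-184,160],[635,-119,14],[645,33.5,40]]))
E
```

```text
xyz [0.63 6.69 1.05]
twist [-0.0009 -0.0001  0.0001]
az 0.0191 t 1.9 pos [ 634.08 -190.71  160.63] F [-0.59  0.12 -0.97] w 73.30975604545462
[[253.44108944 178.59736126]
 [253.56449858 237.88874732]
 [254.7440056  117.55430419]
 [268.37418772 -30.84832337]]
```

View pics/w1.png

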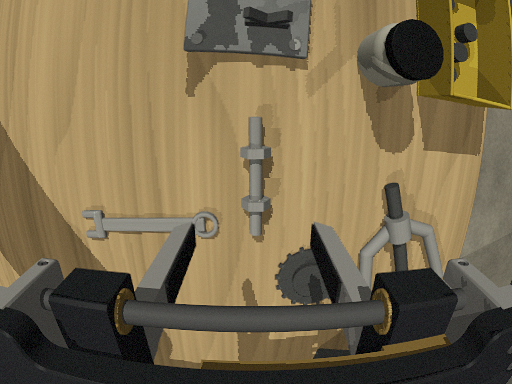

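The axle shows from (256,117) to (257,236), with nuts at about rows 152 and 203. The cradle's plate edge is at the top.

```bash
python3 - <<'E'
from h import *
f=np.load("w1.npy",allow_pickle=True).item()
crop(f,215,105,80,140,5,"pics/w1c.png"); crop(f,180,0,140,70,5,"pics/w1d.png")
E
```

```text
(no output)
```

View pics/w1c.png

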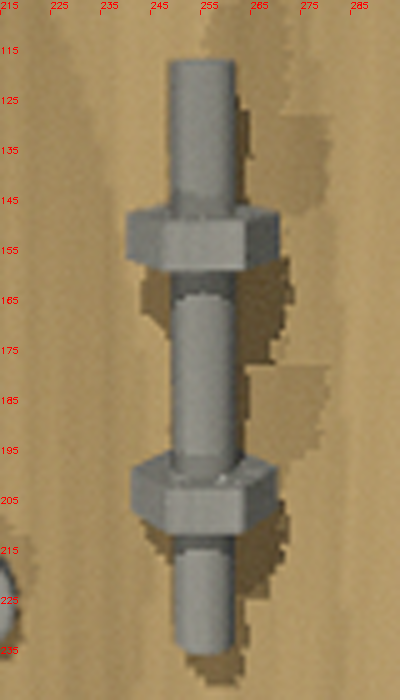

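View pics/w1d.png

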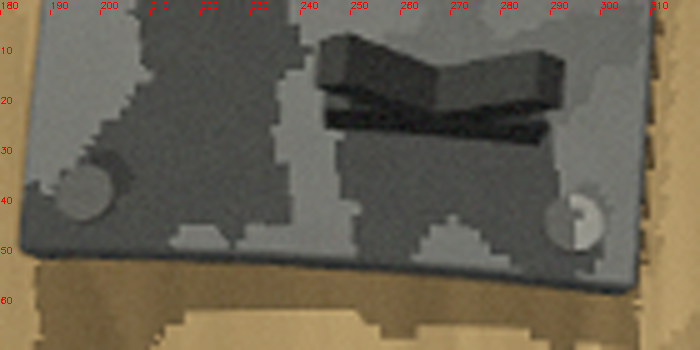

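```bash
python3 - <<'E'
from h import *
f=np.load("w1.npy",allow_pickle=True).item()
a=atz(f,255.5,117,20,True);b=atz(f,256,236,20,True)
print(a.round(1),b.round(1),((a+b)/2).round(1),np.linalg.norm(a-b),np.arctan2((a-b)[1],(a-b)[0]))
for v in (146,199): print(atz(f,256,v,20,True).round(1)) 
# saddle / plate corners
for u,v,z in ((184,50.5,12),(306,58,12),(247.5,7,54),(292,11,54),(243.5,13,54),(266,18.5,30)): print(atz(f,u,v,z,True).round(1))
E
```

```text
[ 635.7 -118.2   20. ] [ 639.2 -248.7   20. ] [ 637.5 -183.4   20. ] 130.53477035703045 1.5976699339917861
[ 636.9 -147.9   20. ]
[ 638.2 -205.    20. ]
[559.8 -47.2  12. ]
[686.7 -53.9  12. ]
[626.2 -14.1  54. ]
[666.2 -16.4  54. ]
[622.8 -20.2  54. ]
[643.8 -18.   30. ]
```

```bash
python3 - <<'E'
from h import *
mv([637,-183.4,21],0.027)
E
```

```text
xyz [139.63   7.27   3.07]
twist [-0.0079 -0.0001  0.0001]
az 0.0191 t 1.9 pos [ 634.08 -190.71  160.63] F [-0.59  0.12 -0.97] w 73.30975604545462
```

carry_out(xyz=[[60, 7, 2.5], [100, 7, 2.5], [120, 7, 2.5], [130, 7, 2.5], [135, 7, 2.5], [139, 7, 2.5], [139, 7, 2.5], [139, 7, 2.5]], twist=[[-0.008, 0, 0], [-0.008, 0, 0], [-0.008, 0, 0], [-0.008, 0, 0], [-0.008, 0, 0], [-0.008, 0, 0], [-0.008, 0, 0], [-0.008, 0, 0]], hand=[0.45, 0.45, 0.45, 0.45, 0.45, 0.45, 0.45, 0.45])

```text
t: 2.9
position: [637.3, -182.9, 22.0]
eef_rot: [[0.001, -0.028, 1.0], [-0.0, 1.0, 0.028], [-1.0, -0.0, 0.001]]
wrist_force: [0.1, -0.5, -0.0]
width: 51.6
```

```bash
python3 - <<'E'
from h import *
f=grab_frame("wrist"); cv2.imwrite("pics/w2.png",cv2.cvtColor(f["color"],cv2.COLOR_RGB2BGR))
mv([637,-183.4,20],0.027)
E
```

```text
xyz [ 1.92 -0.52 -0.32]
twist [0.001  0.0006 0.0002]
az 0.028 t 2.95 pos [ 637.3  -182.87   21.92] F [-0.44  0.06  0.25] w 51.79779966043781
```

View pics/w2.png

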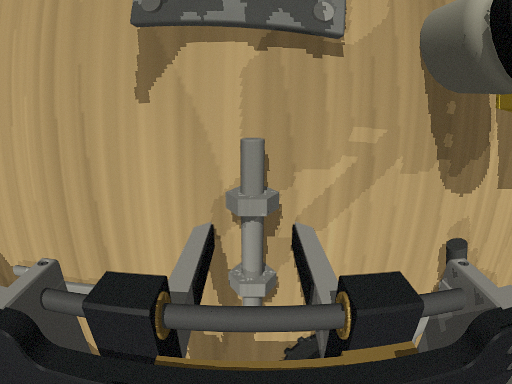

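The rod is centred between the fingers, and both tips sit between the nuts (rows 200 and 278). Closing now.

carry_out(xyz=[[1.5, -0.5, 0], [1.5, -0.5, 0], [1.5, -0.5, 0], [1.5, -0.5, 0], [1.5, -0.5, 0], [1.5, -0.5, 0], [1.5, -0.5, 0]], twist=[[0, 0, 0], [0, 0, 0], [0, 0, 0], [0, 0, 0], [0, 0, 0], [0, 0, 0], [0, 0, 0]], hand=[0.9, 0.95, 0.95, 0.95, 0.95, 0.95, 0.95], squeeze=35)

```text
t: 3.82
position: [637.1, -183.3, 20.0]
eef_rot: [[-0.0, -0.028, 1.0], [-0.0, 1.0, 0.028], [-1.0, -0.0, -0.0]]
wrist_force: [-0.1, 0.7, 1.3]
width: 13.1
```

carry_out(xyz=[[-60, 0, 0], [-110, 30, 0], [-145, 80, 0], [-145, 110, 0], [-145, 110, 0], [-145, 110, 0]], twist=[[0, 0, 0], [0, 0, 0], [0, 0, 0], [0.07, 0, 0], [0.07, 0, 0], [0.07, 0, 0]], hand=[0.95, 0.95, 0.95, 0.95, 0.95, 0.95])

```text
t: 4.58
position: [633.8, -73.8, 164.4]
eef_rot: [[-0.001, 0.041, 0.999], [-0.0, 0.999, -0.041], [-1.0, -0.0, -0.001]]
wrist_force: [0.2, -0.3, -1.7]
width: 13.2
```

```bash
python3 - <<'E'
from h import *
f=grab_frame("wrist"); cv2.imwrite("pics/w3.png",cv2.cvtColor(f["color"],cv2.COLOR_RGB2BGR))
np.save("w3.npy",f,allow_pickle=True)
mv([645,-10,150],-0.05)
E
```

```text
xyz [14.34 64.65  8.46]
twist [ 0.0079 -0.0009  0.0001]
az -0.0421 t 4.625 pos [633.84 -74.24 164.35] F [-0.53 -0.58 -2.39] w 12.9225020433548
```

View pics/w3.png

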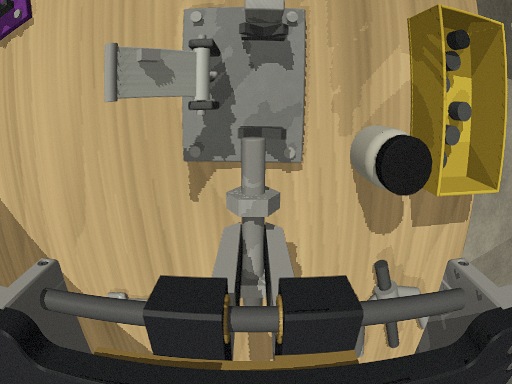

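The axle is held straight and the cradle is in view: plate corners near (185,10), (183,161), (304,161) and (304,10), keeper bar at (111,71). Now a closer crop to fit its pose.

```bash
python3 - <<'E'
from h import *
f=np.load("w3.npy",allow_pickle=True).item()
crop(f,95,0,140,110,5,"pics/w3a.png"); crop(f,175,70,140,100,5,"pics/w3b.png"); crop(f,175,0,140,100,5,"pics/w3c.png")
E
```

```text
(no output)
```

View pics/w3a.png

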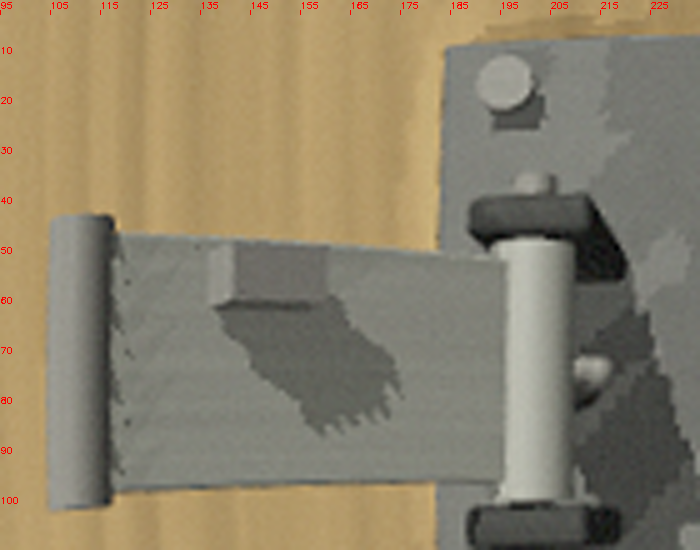

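View pics/w3b.png

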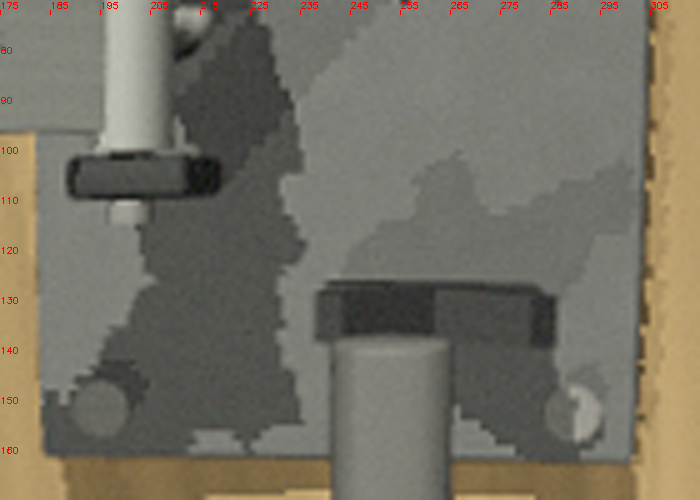

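View pics/w3c.png

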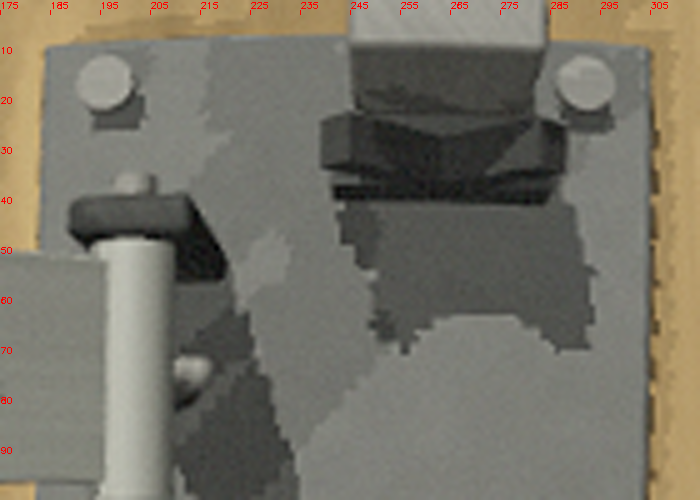

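```bash
python3 - <<'E'
from h import *
from scipy.optimize import least_squares
f=np.load("w3.npy",allow_pickle=True).item()
C=np.array([[-60,85,12],[70,85,12],[-60,-85,12],[70,-85,12],[-89,26,121],[-89,-18,121],[7,65,60],[43,65,60],[9,-46,54],[41,-46,54.]])
P=np.array([[184,9],[304,9],[183.5,161],[301,161.5],[111,43.3],[110.7,101],[245.2,8.8],[283.7,8.8],[243.5,127],[281.5,127.5]])
def T(p,X):
    c,s=np.cos(p[2]),np.sin(p[2]); X=np.atleast_2d(X); return np.c_[p[0]+c*X[:,0]-s*X[:,1],p[1]+s*X[:,0]+c*X[:,1],X[:,2]]
res=lambda p:(projw(f,T(p,C))-P).ravel()
for sub in (slice(0,4),slice(0,6),slice(4,8),slice(0,8),slice(0,10)):
    o=least_squares(lambda p:(projw(f,T(p,C[sub]))-P[sub]).ravel(),[620,35,-.05],loss='soft_l1'); print(o.x.round(3)); print((projw(f,T(o.x,C))-P).round(1).tolist())
# local scale
print(projw(f,T(o.x,[[25,0,40],[35,0,40],[25,10,40]])))
# rod near end, held
s=telemetry.state(); print(s["position"])
for z in (157,163): print(z,[atz(f,u,v,z,True).round(1).tolist() for u,v in ((253,137.5),(252.5,205))])
print(projw(f,np.array(s["position"])+[[0,65,-6+7],[0,28,0]]))
E
```

```text
[ 6.22614e+02  3.52850e+01 -5.30000e-02]
[[-1.2, -0.7], [0.9, -0.9], [-0.7, 0.5], [0.8, 1.1], [-0.7, 0.8], [-0.5, 0.8], [-1.5, 0.3], [0.4, 1.3], [1.2, 1.7], [-1.9, 1.8]]
[ 6.22987e+02  3.54940e+01 -5.50000e-02]
[[-0.7, -1.1], [1.5, -0.9], [-0.6, 0.2], [0.9, 1.1], [-0.2, 0.1], [-0.2, 0.2], [-1.0, 0.1], [1.0, 1.2], [1.5, 1.5], [-1.6, 1.6]]
[ 6.23221e+02  3.60220e+01 -5.00000e-02]
[[-0.9, -1.2], [1.3, -1.7], [-0.0, -0.1], [1.5, 0.3], [-0.1, 0.0], [0.2, 0.0], [-1.1, -0.5], [0.8, 0.4], [2.0, 0.8], [-1.1, 0.8]]
[ 6.23011e+02  3.57410e+01 -5.30000e-02]
[[-0.8, -1.1], [1.3, -1.3], [-0.4, 0.1], [1.1, 0.7], [-0.2, 0.1], [-0.1, 0.1], [-1.1, -0.2], [0.8, 0.8], [1.6, 1.2], [-1.4, 1.3]]
[ 6.23024e+02  3.60560e+01 -5.10000e-02]
[[-1.0, -1.3], [1.1, -1.7], [-0.2, -0.1], [1.3, 0.3], [-0.3, -0.0], [-0.1, -0.1], [-1.3, -0.5], [0.7, 0.4], [1.7, 0.8], [-1.3, 0.8]]
[[262.88825395  79.32915287]
 [273.43674345  79.55940643]
 [262.99919606  69.08033209]]
[633.8449066  -74.23795484 164.35255652]
157 [[637.0, -8.3, 157.0], [635.0, -49.0, 157.0]]
163 [[637.0, -7.6, 163.0], [635.2, -46.9, 163.0]]
[[247.24022218 141.11588113]
 [250.18965266 204.78382814]]
```

```bash
python3 - <<'E'
from h import *
mv([647.6,27.5,85],-0.053)
E
```

```text
xyz [ 79.34 102.23   9.54]
twist [ 0.0109 -0.0009  0.0001]
az -0.0421 t 4.625 pos [633.84 -74.24 164.35] F [-0.53 -0.58 -2.39] w 12.9225020433548
```

carry_out(xyz=[[0, 50, 9.5], [20, 102, 9.5], [60, 102, 9.5], [75, 102, 9.5], [79, 102, 9.5], [79, 102, 9.5], [79, 102, 9.5]], twist=[[0.011, 0, 0], [0.011, 0, 0], [0.011, 0, 0], [0.011, 0, 0], [0.011, 0, 0], [0.011, 0, 0], [0.011, 0, 0]], hand=[0.95, 0.95, 0.95, 0.95, 0.95, 0.95, 0.95])

```text
t: 5.5
position: [648.4, 27.7, 87.3]
eef_rot: [[0.002, 0.054, 0.999], [-0.0, 0.999, -0.054], [-1.0, 0.0, 0.002]]
wrist_force: [-0.5, 0.3, -1.8]
width: 13.0
```

```bash
python3 - <<'E'
from h import *
f=grab_frame("wrist"); cv2.imwrite("pics/w4.png",cv2.cvtColor(f["color"],cv2.COLOR_RGB2BGR))
np.save("w4.npy",f,allow_pickle=True)
crop(f,190,110,130,110,6,"pics/w4c.png")
d=grab_frame("side"); crop(d,165,130,100,110,5,"pics/d4.png")
mv([647.6,27.5,60],-0.053)
E
```

```text
xyz [26.9  -0.43 -0.6 ]
twist [-0.0003  0.0014 -0.0001]
az -0.0533 t 5.6 pos [648.18  27.89  86.9 ] F [ 0.01 -0.2  -2.45] w 13.157874170673841
```

View pics/w4.png

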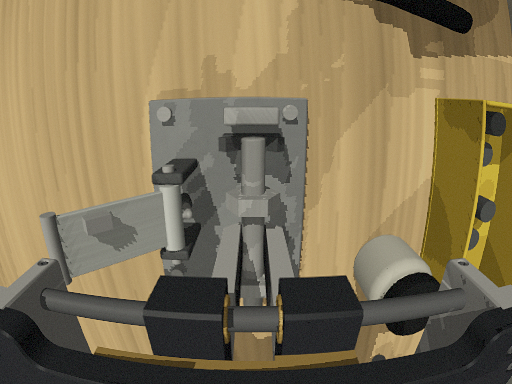

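View pics/w4c.png

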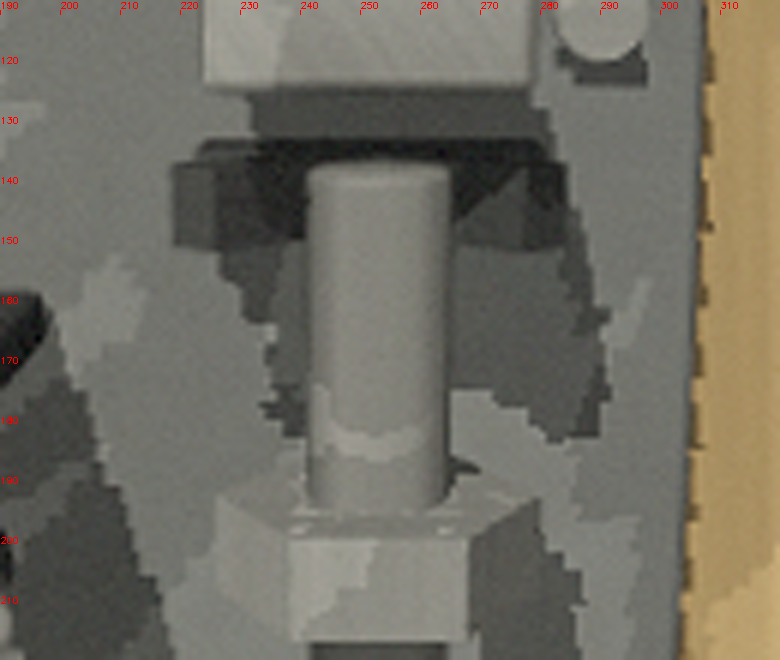

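View pics/d4.png

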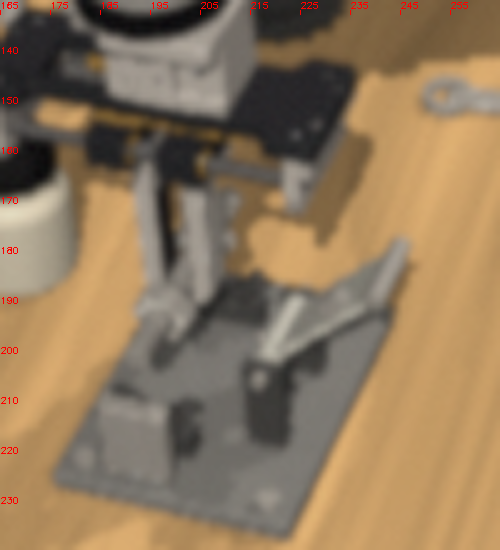

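```bash
python3 - <<'E'
from h import *
f=np.load("w4.npy",allow_pickle=True).item()
th=-0.053; R=np.array([[np.cos(th),np.sin(th)],[-np.sin(th),np.cos(th)]])
def c(u,v,z): X=atz(f,u,v,z,True); return (R@(X[:2]-[623,35.7])).round(1)
print("stop face top L/R",c(223.7,124,60),c(277.5,124,60))
print("saddle tops", c(218.5,137,54),c(284,137,54),c(218.5,151,54),c(284,151,54), "mouth",c(225.5,151,54),c(277.5,151,54))
print("rod end", c(240.5,138,81),c(264,138,81),"near",c(240,190,81),c(264,190,81))
print("nut outer top face",c(252,198,94))
E
```

```text
stop face top L/R [ 7.7 65.7] [41.9 65.6]
saddle tops [ 3.5 56.7] [46.8 56.6] [ 3.3 47.3] [47.  47.2] mouth [ 8.  47.2] [42.6 47.2]
rod end [19.2 58.9] [32.5 58.9] near [18.6 28.1] [32.8 28. ]
nut outer top face [25.7 27.3]
```

carry_out(xyz=[[20, -0.2, -0.8], [32, -0.2, -0.8], [35, -0.2, -0.8], [37, -0.2, -0.8], [37, -0.2, -0.8], [37, -0.2, -0.8]], twist=[[0, 0, 0], [0, 0, 0], [0, 0, 0], [0, 0, 0], [0, 0, 0], [0, 0, 0]], hand=[0.95, 0.95, 0.95, 0.95, 0.95, 0.95])

```text
t: 6.35
position: [647.2, 28.0, 49.4]
eef_rot: [[0.001, 0.053, 0.999], [0.0, 0.999, -0.053], [-1.0, 0.0, 0.001]]
wrist_force: [0.6, 0.2, -3.5]
width: 12.9
```

carry_out(xyz=[[1, 0, 0], [2, 0, 0], [2, 0, 0]], twist=[[0, 0, 0], [0, 0, 0], [0, 0, 0]], hand=[0.95, 0.95, 0.95])

```text
t: 6.72
position: [646.9, 28.0, 46.9]
eef_rot: [[-0.0, 0.053, 0.999], [0.0, 0.999, -0.053], [-1.0, 0.0, -0.0]]
wrist_force: [-0.0, 0.7, -2.5]
width: 13.0
```

carry_out(xyz=[[0.5, 0, 0], [1, 0, 0], [1, 0, 0]], twist=[[0, 0, 0], [0, 0, 0], [0, 0, 0]], hand=[0.95, 0.95, 0.95])

```text
t: 7.1
position: [647.1, 28.0, 46.1]
eef_rot: [[0.0, 0.053, 0.999], [0.0, 0.999, -0.053], [-1.0, 0.0, 0.0]]
wrist_force: [0.8, 0.2, -2.5]
width: 13.2
```

carry_out(xyz=[[0.5, 0, 0], [1, 0, 0], [1, 0, 0]], twist=[[0, 0, 0], [0, 0, 0], [0, 0, 0]], hand=[0.95, 0.95, 0.95])

```text
t: 7.48
position: [647.3, 28.0, 45.8]
eef_rot: [[0.001, 0.053, 0.999], [-0.0, 0.999, -0.053], [-1.0, 0.0, 0.001]]
wrist_force: [-2.1, -0.2, 6.1]
width: 12.9
```

Contact felt (+6 N). I'll release to about 18 mm so the axle seats itself, with the fingers left loosely astride it.

carry_out(xyz=[[-0.5, 0, 0], [-0.5, 0, 0], [-0.5, 0, 0], [-0.5, 0, 0]], twist=[[0, 0, 0], [0, 0, 0], [0, 0, 0], [0, 0, 0]], hand=[0.8, 0.8, 0.8, 0.8])

```text
t: 7.98
position: [646.9, 28.0, 45.4]
eef_rot: [[-0.0, 0.053, 0.999], [-0.0, 0.999, -0.053], [-1.0, -0.0, -0.0]]
wrist_force: [0.5, -0.3, -0.5]
width: 18.7
```

```bash
python3 - <<'E'
from h import *
f=grab_frame("wrist"); cv2.imwrite("pics/w5.png",cv2.cvtColor(f["color"],cv2.COLOR_RGB2BGR))
np.save("w5.npy",f,allow_pickle=True)
crop(f,190,130,130,110,6,"pics/w5c.png")
mv([647.6,27.5,60],-0.053)
E
```

```text
xyz [-14.64  -0.45   0.68]
twist [ 0.     -0.0002 -0.    ]
az -0.053 t 8.025 pos [646.94  27.99  45.36] F [-0.29  0.44 -0.59] w 18.78243104218735
```

View pics/w5c.png

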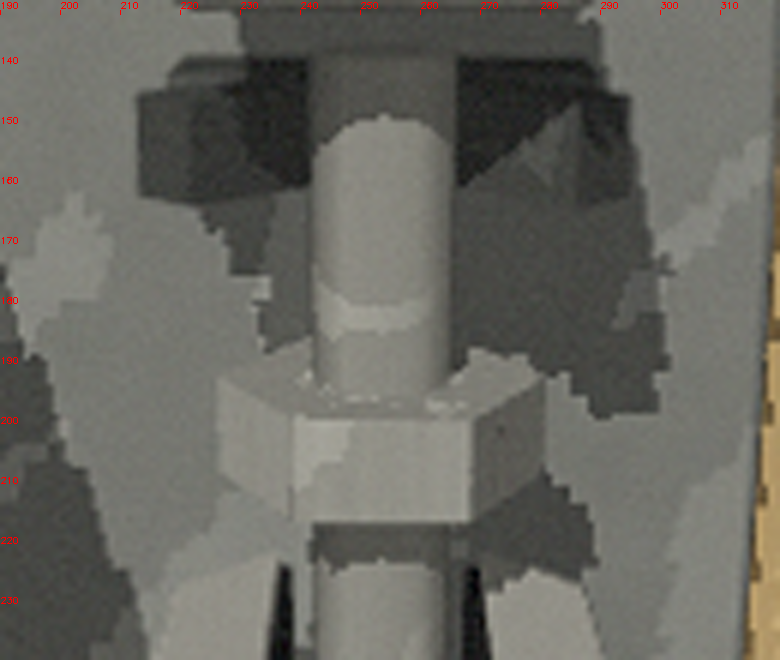

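View pics/w5.png

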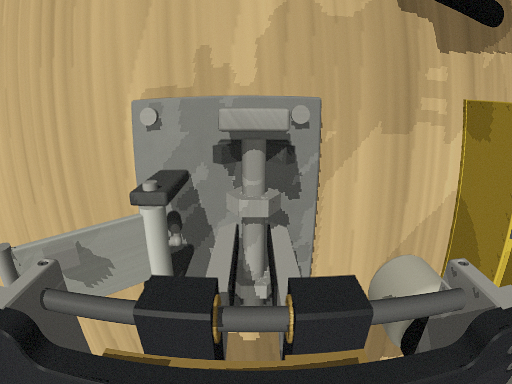

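The rod is lying in both V's, centred at column 253. Next, move the fingers +y until they touch the far nut's inner face.

carry_out(xyz=[[0, 5, 0], [0, 10, 0], [0, 12, 0], [0, 13, 0], [0, 14, 0], [0, 14, 0]], twist=[[0, 0, 0], [0, 0, 0], [0, 0, 0], [0, 0, 0], [0, 0, 0], [0, 0, 0]], hand=[0.8, 0.8, 0.8, 0.8, 0.8, 0.8])

```text
t: 8.78
position: [647.7, 41.9, 45.5]
eef_rot: [[-0.0, 0.053, 0.999], [-0.0, 0.999, -0.053], [-1.0, -0.0, -0.0]]
wrist_force: [0.3, -1.6, 0.5]
width: 18.4
```

carry_out(xyz=[[0, 1, 0], [0, 2, 0], [0, 3, 0]], twist=[[0, 0, 0], [0, 0, 0], [0, 0, 0]], hand=[0.8, 0.8, 0.8])

```text
t: 9.15
position: [647.9, 45.0, 45.4]
eef_rot: [[-0.0, 0.053, 0.999], [-0.0, 0.999, -0.053], [-1.0, -0.0, -0.0]]
wrist_force: [0.0, -2.0, 0.2]
width: 18.7
```

carry_out(xyz=[[0, 0.7, 0], [0, 1.4, 0], [0, 2, 0]], twist=[[0, 0, 0], [0, 0, 0], [0, 0, 0]], hand=[0.8, 0.8, 0.8])

```text
t: 9.52
position: [648.0, 47.0, 45.5]
eef_rot: [[0.0, 0.053, 0.999], [0.0, 0.999, -0.053], [-1.0, 0.0, 0.0]]
wrist_force: [-0.1, -3.2, -0.4]
width: 19.1
```

carry_out(xyz=[[0, 0.5, 0], [0, 1, 0]], twist=[[0, 0, 0], [0, 0, 0]], hand=[0.8, 0.8])

```text
t: 9.78
position: [648.0, 47.2, 45.5]
eef_rot: [[-0.0, 0.053, 0.999], [-0.001, 0.999, -0.053], [-1.0, -0.001, -0.0]]
wrist_force: [-1.5, -9.1, 0.9]
width: 18.8
```

carry_out(xyz=[[0, 0, 0], [0, 0, 0]], twist=[[0, 0, 0], [0, 0, 0]], hand=[0.8, 0.8])

```text
t: 10.02
position: [648.0, 47.1, 45.5]
eef_rot: [[-0.0, 0.053, 0.999], [-0.001, 0.999, -0.053], [-1.0, -0.001, -0.0]]
wrist_force: [-0.3, -7.7, 1.4]
width: 18.8
```

```bash
python3 - <<'E'
from h import *
f=grab_frame("wrist"); np.save("w6.npy",f,allow_pickle=True)
crop(f,180,120,140,110,5,"pics/w6c.png")
mv([647.6,27.5,60],-0.053)
E
```

```text
xyz [-14.57 -19.69   0.66]
twist [-0.0003 -0.0003  0.001 ]
az -0.0533 t 10.075 pos [647.98  47.19  45.41] F [-1.29 -7.83 -0.17] w 18.429425244028238
```

View pics/w6c.png

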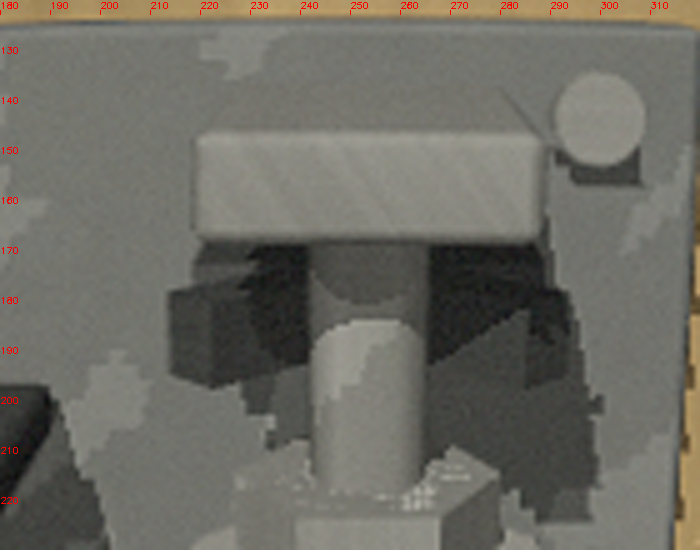

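It holds at about 8 N with no motion, so it's against the stop. Pushing on to about 12 to 13 N and holding.

carry_out(xyz=[[0, 0.3, 0], [0, 0.6, 0]], twist=[[0, 0, 0], [0, 0, 0]], hand=[0.8, 0.8])

```text
t: 10.32
position: [648.0, 47.2, 45.4]
eef_rot: [[-0.0, 0.053, 0.999], [-0.002, 0.999, -0.053], [-1.0, -0.002, -0.0]]
wrist_force: [-1.4, -11.4, 1.5]
width: 19.0
```

carry_out(xyz=[[0, 0.25, 0], [0, 0.25, 0], [0, 0.25, 0], [0, 0.25, 0], [0, 0.25, 0]], twist=[[0, 0, 0], [0, 0, 0], [0, 0, 0], [0, 0, 0], [0, 0, 0]], hand=[0.8, 0.8, 0.8, 0.8, 0.8])

```text
t: 10.95
position: [648.0, 47.3, 45.4]
eef_rot: [[-0.0, 0.053, 0.999], [-0.002, 0.999, -0.053], [-1.0, -0.002, -0.0]]
wrist_force: [-0.7, -11.6, 0.9]
width: 18.9
```

carry_out(xyz=[[0, 0.3, 0], [0, 0.3, 0], [0, 0.3, 0], [0, 0.3, 0]], twist=[[0, 0, 0], [0, 0, 0], [0, 0, 0], [0, 0, 0]], hand=[0.8, 0.8, 0.8, 0.8])

```text
t: 11.45
position: [648.0, 47.3, 45.5]
eef_rot: [[-0.001, 0.054, 0.999], [-0.002, 0.999, -0.054], [-1.0, -0.002, -0.0]]
wrist_force: [-2.4, -13.1, 0.8]
width: 18.7
```

carry_out(xyz=[[0, -1.5, 0], [0, -1.5, 0], [0, -1.7, 0], [0, -4, 0], [0, -10, 0], [0, -10, 0]], twist=[[0, 0, 0], [0, 0, 0], [0, 0, 0], [0, 0, 0], [0, 0, 0], [0, 0, 0]], hand=[0.65, 0.65, 0.6, 0.6, 0.6, 0.6])

```text
t: 12.2
position: [647.6, 38.6, 45.5]
eef_rot: [[-0.0, 0.054, 0.999], [-0.0, 0.999, -0.054], [-1.0, -0.0, -0.0]]
wrist_force: [1.2, 0.7, 1.0]
width: 37.3
```

```bash
python3 - <<'E'
from h import *
mv([647.6,27.5,160],-0.053)
mv([500,40,200],-0.053-np.pi/2)
E
```

```text
xyz [-114.54  -11.08    0.62]
twist [-0.0005 -0.      0.    ]
az -0.0535 t 12.2 pos [647.58  38.59  45.46] F [1.24 0.67 0.96] w 37.33684830786523
xyz [-154.54   -6.49 -147.44]
twist [ 1.5703 -0.      0.    ]
az -0.0535 t 12.2 pos [647.58  38.59  45.46] F [1.24 0.67 0.96] w 37.33684830786523
```

carry_out(xyz=[[-40, 0, 0], [-80, 0, 0], [-110, -20, 0], [-110, -30, 0], [-110, -30, 0], [-110, -30, 0]], twist=[[0, 0, 0], [0, 0, 0], [0, 0, 0], [0, 0, 0], [0, 0, 0], [0, 0, 0]], hand=[0.6, 0.6, 0.6, 0.6, 0.6, 0.6])

```text
t: 12.95
position: [645.5, 9.6, 154.0]
eef_rot: [[-0.002, 0.053, 0.999], [0.0, 0.999, -0.053], [-1.0, 0.0, -0.002]]
wrist_force: [-0.1, 0.1, -1.0]
width: 37.4
```

```bash
python3 - <<'E'
from h import *
f=grab_frame("wrist"); np.save("w7.npy",f,allow_pickle=True)
cv2.imwrite("pics/w7.png",cv2.cvtColor(f["color"],cv2.COLOR_RGB2BGR))
d=grab_frame("side"); crop(d,165,130,100,110,5,"pics/d7.png")
mv([500,40,200],-0.053-np.pi/2)
E
```

```text
xyz [ -45.37   22.65 -147.18]
twist [ 1.5712e+00 -1.2000e-03  1.2000e-03]
az -0.0526 t 13.05 pos [645.72   9.66 154.4 ] F [ 0.25 -0.22  0.18] w 37.60232879452887
```

View pics/w7.png

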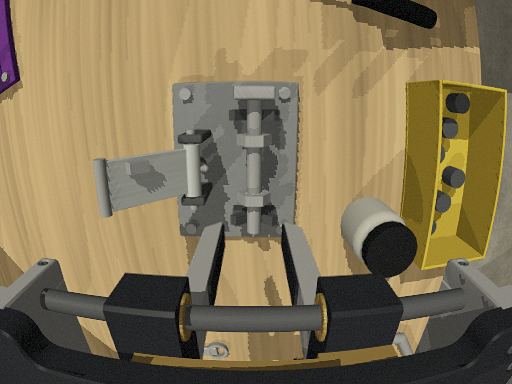

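```bash
python3 - <<'E'
from h import *
f=np.load("w7.npy",allow_pickle=True).item()
crop(f,210,75,90,90,6,"pics/w7c.png");crop(f,90,120,120,110,6,"pics/w7d.png")
E
```

```text
(no output)
```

View pics/w7c.png

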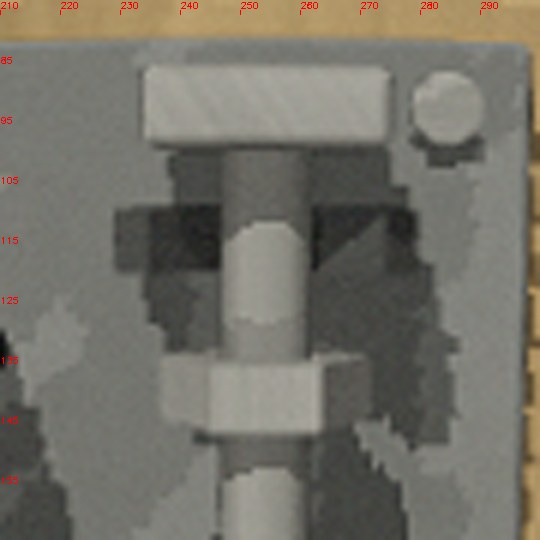

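View pics/w7d.png

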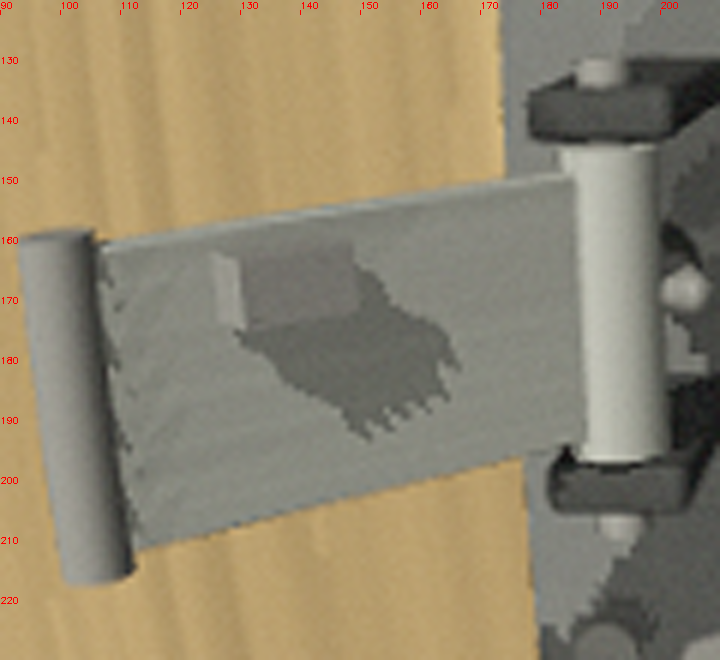

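```bash
python3 - <<'E'
from h import *
f=np.load("w7.npy",allow_pickle=True).item()
th=-0.053; R=np.array([[np.cos(th),np.sin(th)],[-np.sin(th),np.cos(th)]])
def c(u,v,z): X=atz(f,u,v,z,True); return (R@(X[:2]-[623,35.7])).round(1)
print("stop",c(233.7,98.5,60),c(274.5,98.5,60),"nut top inner/outer",c(253,146.8,54),c(253,135.5,54),"far end",c(253,234,47))
print("bar ends", c(100,159,121),c(104.5,216.5,121), "bar axis L/R mid", c(97,188,121),c(109,188,121))
# rod line
print(c(253,120,47),c(253,220,47))
E
```

```text
stop [ 7.7 65.1] [42.4 65.2] nut top inner/outer [24.1 22.3] [24.1 32.4] far end [ 24.1 -65.4]
bar ends [-87.7  25.6] [-90.6 -19.5] bar axis L/R mid [-93.5   3.5] [-82.8   3.4]
[24.1 45.8] [ 24.1 -50.3]
```

Axle measures home: end at the stop face, nut's inner face at about y 22.3 to 23, no gap visible. The keeper bar is at cradle (-89, 4). Next I'll go over and behind the bar with the fingers shut and the tool turned a quarter.

```bash
python3 - <<'E'
from h import *
mv([496.2,46.4,205],-0.053-np.pi/2)
E
```

```text
xyz [ -50.36   28.84 -151.32]
twist [ 1.5712e+00 -1.2000e-03  1.2000e-03]
az -0.0526 t 13.05 pos [645.72   9.66 154.4 ] F [ 0.25 -0.22  0.18] w 37.60232879452887
```

carry_out(xyz=[[-50, 0, 0], [-50, 10, -40], [-50, 29, -90], [-50, 29, -140], [-50, 29, -151], [-50, 29, -151], [-50, 29, -151], [-50, 29, -151], [-50, 29, -151], [-50, 29, -151]], twist=[[0.15, 0, 0], [0.3, 0, 0], [0.5, 0, 0], [0.7, 0, 0], [0.9, 0, 0], [1.1, 0, 0], [1.3, 0, 0], [1.5, 0, 0], [1.57, 0, 0], [1.57, 0, 0]], hand=[0.8, 1, 1, 1, 1, 1, 1, 1, 1, 1])

```text
t: 14.3
position: [496.6, 46.4, 205.2]
eef_rot: [[-0.0, 0.999, -0.051], [0.0, -0.051, -0.999], [-1.0, -0.0, -0.0]]
wrist_force: [-0.5, 0.1, 0.6]
width: -0.0
```

```bash
python3 - <<'E'
from h import *
f=grab_frame("wrist"); np.save("w8.npy",f,allow_pickle=True)
cv2.imwrite("pics/w8.png",cv2.cvtColor(f["color"],cv2.COLOR_RGB2BGR))
mv([496.2,46.4,131],-0.053-np.pi/2)
E
```

```text
xyz [ 7.419e+01 -4.400e-01 -1.000e-02]
twist [0.0044 0.     0.0004]
az -1.6194 t 14.35 pos [496.67  46.37 205.19] F [ 0.29  0.   -0.16] w 0.4704928483261462
```

View pics/w8.png

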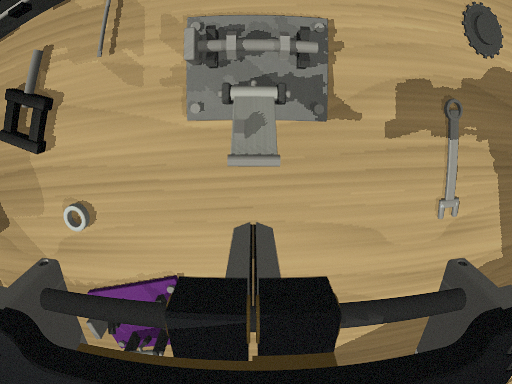

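carry_out(xyz=[[40, 0, 0], [65, 0, 0], [74, 0, 0], [74, 10, 0], [74, 17, 0], [74, 20, 0], [74, 20, 0], [74, 20, 0]], twist=[[0, 0, 0], [0, 0, 0], [0, 0, 0], [0, 0, 0], [0, 0, 0], [0, 0, 0], [0, 0, 0], [0, 0, 0]], hand=[1, 1, 1, 1, 1, 1, 1, 1])

```text
t: 15.35
position: [516.6, 45.1, 131.6]
eef_rot: [[0.0, 0.999, -0.052], [-0.0, -0.052, -0.999], [-1.0, 0.0, -0.0]]
wrist_force: [0.3, 0.4, 0.1]
width: 0.4
```

```bash
python3 - <<'E'
from h import *
f=grab_frame("wrist"); crop(f,180,140,140,110,5,"pics/w9.png")
d=grab_frame("side"); crop(d,185,110,110,110,5,"pics/d9.png")
mv([496.2,46.4,131],-0.053-np.pi/2)
E
```

```text
xyz [  0.55 -20.44  -0.25]
twist [ 0.0008 -0.     -0.    ]
az -1.623 t 15.45 pos [516.59  45.08 131.55] F [ 0.37 -0.07 -0.31] w 0.497316310031726
```

View pics/d9.png

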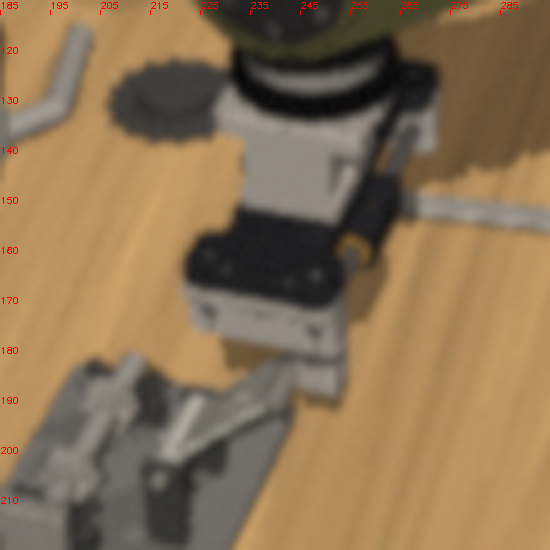

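View pics/w9.png

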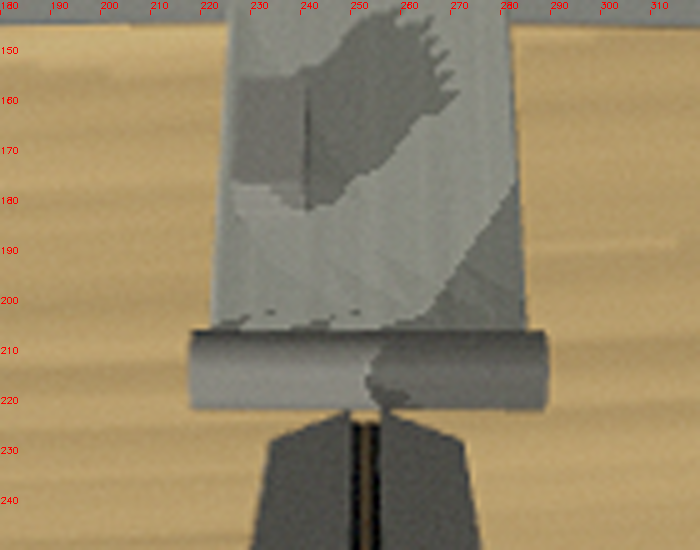

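The fingertips stand just behind the bar's middle (about row 222, column 254). Approaching in small steps until I feel it.

carry_out(xyz=[[0, 1.5, 0], [0, 3, 0], [0, 4, 0], [0, 4, 0]], twist=[[0, 0, 0], [0, 0, 0], [0, 0, 0], [0, 0, 0]], hand=[1, 1, 1, 1])

```text
t: 15.95
position: [520.0, 44.9, 131.4]
eef_rot: [[-0.002, 0.999, -0.052], [0.0, -0.052, -0.999], [-1.0, -0.002, 0.0]]
wrist_force: [-7.3, -0.2, 4.3]
width: 0.3
```

carry_out(xyz=[[0, 0.5, 0], [0, 1, 0], [0, 1, 0]], twist=[[0, 0, 0], [0, 0, 0], [0, 0, 0]], hand=[1, 1, 1])

```text
t: 16.32
position: [520.2, 44.9, 131.4]
eef_rot: [[-0.004, 0.999, -0.052], [0.0, -0.052, -0.999], [-1.0, -0.004, 0.0]]
wrist_force: [-13.1, 0.1, 8.5]
width: 0.4
```

The bar's friction is holding the fingers up and cancelling part of the push (+8.5 N vertical), so I'll rise along the arc as I push.

carry_out(xyz=[[-0.7, 0, 0], [-1.4, 0, 0]], twist=[[0, 0, 0], [0, 0, 0]], hand=[1, 1])

```text
t: 16.58
position: [520.6, 44.9, 132.3]
eef_rot: [[-0.003, 0.999, -0.052], [0.0, -0.052, -0.999], [-1.0, -0.003, 0.0]]
wrist_force: [-5.2, 0.8, -1.4]
width: 0.5
```

carry_out(xyz=[[-2.2, 2.5, 0], [-4.3, 5.0, 0], [-6.3, 7.7, 0], [-8.3, 10.4, 0]], twist=[[0, 0, 0], [0, 0, 0], [0, 0, 0], [0, 0, 0]], hand=[1, 1, 1, 1])

```text
t: 17.08
position: [530.8, 44.3, 141.1]
eef_rot: [[-0.004, 0.999, -0.052], [-0.0, -0.052, -0.999], [-1.0, -0.004, 0.0]]
wrist_force: [-13.9, -1.0, 9.0]
width: 0.2
```

Rolling at the bar explains the friction (surface rises 5·θ extra), so I'll add that to the rise.

carry_out(xyz=[[-2.8, 2.6, 0], [-4.9, 5.5, 0], [-6.6, 8.5, 0]], twist=[[0, 0, 0], [0, 0, 0], [0, 0, 0]], hand=[1, 1, 1])

```text
t: 17.45
position: [539.7, 43.8, 147.5]
eef_rot: [[-0.003, 0.999, -0.052], [-0.0, -0.052, -0.999], [-1.0, -0.003, 0.0]]
wrist_force: [-8.3, -0.7, 4.0]
width: 0.7
```

```bash
python3 - <<'E'
from h import *
f=grab_frame("wrist"); crop(f,170,120,160,130,5,"pics/w10.png")
d=grab_frame("side"); crop(d,185,110,110,110,5,"pics/d10.png")
mv([496.2,46.4,131],-0.053-np.pi/2)
E
```

```text
xyz [ 16.7  -43.79  -0.29]
twist [0.0008 0.0001 0.0024]
az -1.623 t 17.55 pos [539.96  43.83 147.59] F [-7.53  0.1   3.19] w 0.44265133780641275
```

View pics/w10.png

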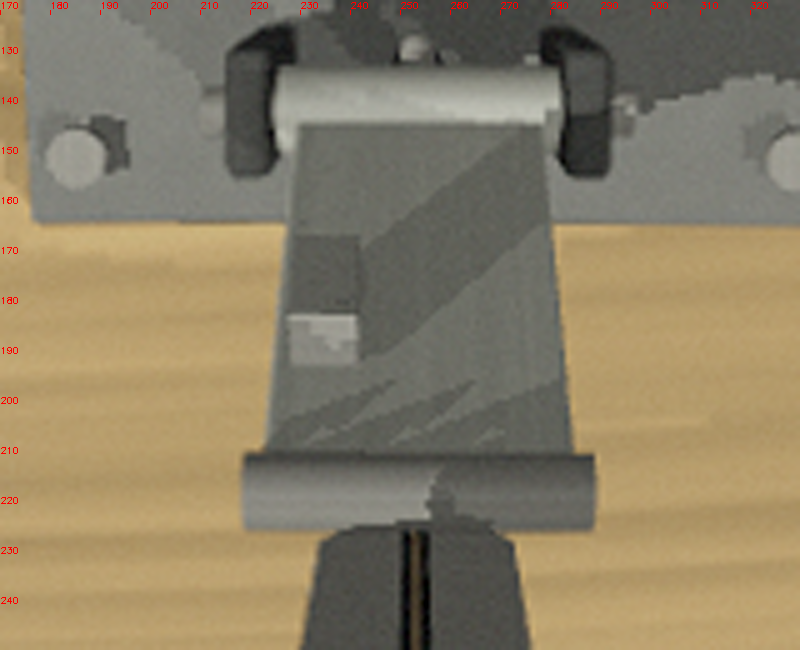

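View pics/d10.png

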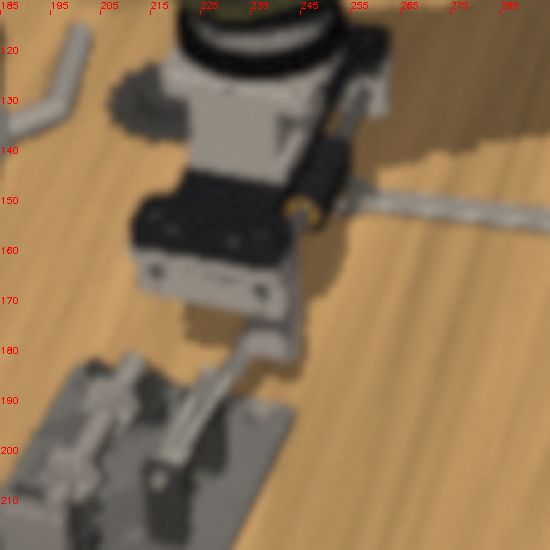

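carry_out(xyz=[[-1.9, 3.7, 0], [-3.6, 7.6, 0], [-5.0, 11.5, 0], [-6.1, 15.4, 0]], twist=[[0, 0, 0], [0, 0, 0], [0, 0, 0], [0, 0, 0]], hand=[1, 1, 1, 1])

```text
t: 18.05
position: [555.5, 43.1, 154.1]
eef_rot: [[-0.002, 0.999, -0.052], [0.0, -0.052, -0.999], [-1.0, -0.002, 0.0]]
wrist_force: [-6.5, 0.0, 5.4]
width: 0.7
```

carry_out(xyz=[[-1.0, 4.0, 0], [-1.8, 8.1, 0], [-2.4, 12.2, 0], [-2.8, 16.3, 0]], twist=[[0, 0, 0], [0, 0, 0], [0, 0, 0], [0, 0, 0]], hand=[1, 1, 1, 1])

```text
t: 18.55
position: [572.1, 42.2, 156.8]
eef_rot: [[-0.001, 0.999, -0.052], [0.0, -0.052, -0.999], [-1.0, -0.001, 0.0]]
wrist_force: [-4.1, -0.2, 3.8]
width: 0.2
```

carry_out(xyz=[[-0.2, 4.1, 0], [-0.2, 8.3, 0], [0, 12.4, 0], [0.4, 16.6, 0]], twist=[[0, 0, 0], [0, 0, 0], [0, 0, 0], [0, 0, 0]], hand=[1, 1, 1, 1])

```text
t: 19.05
position: [589.1, 41.3, 156.1]
eef_rot: [[0.0, 0.999, -0.052], [0.0, -0.052, -0.999], [-1.0, 0.0, -0.0]]
wrist_force: [-2.2, 1.0, 2.4]
width: 0.8
```

```bash
python3 - <<'E'
from h import *
f=grab_frame("wrist"); crop(f,170,120,160,130,5,"pics/w11.png")
d=grab_frame("side"); crop(d,165,110,110,110,5,"pics/d11.png")
E
```

```text
(no output)
```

View pics/w11.png

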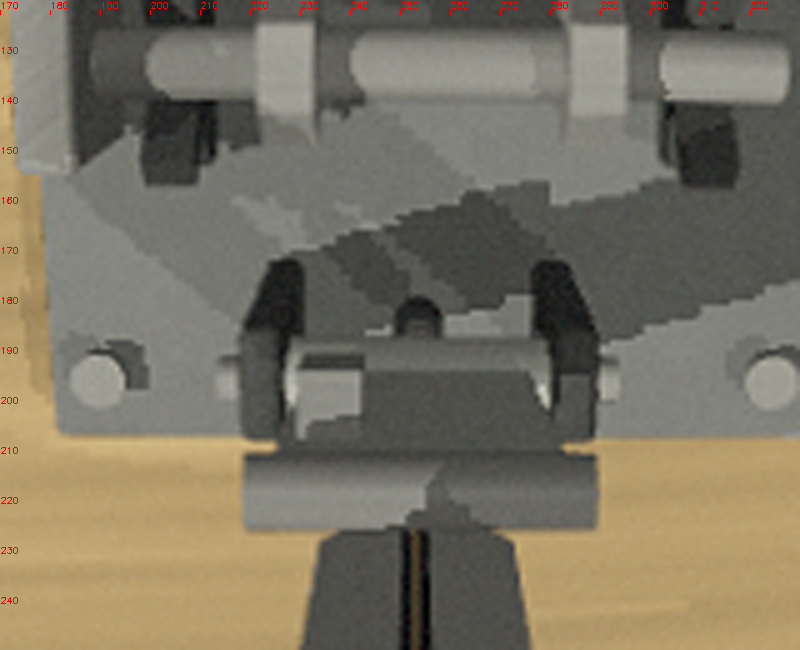

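View pics/d11.png

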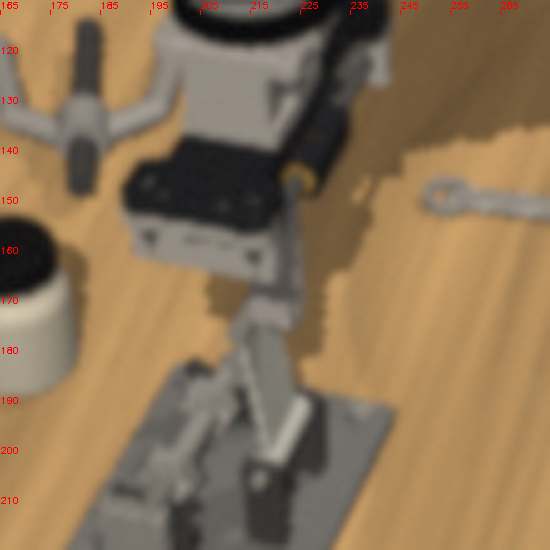

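carry_out(xyz=[[0.4, 3.3, 0], [0.9, 6.5, 0], [1.6, 9.8, 0]], twist=[[0, 0, 0], [0, 0, 0], [0, 0, 0]], hand=[1, 1, 1])

```text
t: 19.52
position: [598.9, 40.8, 154.7]
eef_rot: [[0.0, 0.999, -0.052], [-0.0, -0.052, -0.999], [-1.0, 0.0, 0.0]]
wrist_force: [-1.7, -0.4, 1.4]
width: 0.6
```

carry_out(xyz=[[0.8, 3.2, 0], [1.6, 6.0, 0]], twist=[[0, 0, 0], [0, 0, 0]], hand=[1, 1])

```text
t: 19.77
position: [604.9, 40.5, 152.9]
eef_rot: [[0.0, 0.999, -0.052], [0.0, -0.052, -0.999], [-1.0, 0.0, -0.0]]
wrist_force: [-0.6, -0.2, 0.8]
width: 0.8
```

carry_out(xyz=[[0.5, 1.6, 0], [1, 3, 0]], twist=[[0, 0, 0], [0, 0, 0]], hand=[1, 1])

```text
t: 20.02
position: [607.7, 40.3, 152.0]
eef_rot: [[0.0, 0.999, -0.052], [0.0, -0.052, -0.999], [-1.0, 0.0, -0.0]]
wrist_force: [-1.1, 1.0, -0.0]
width: 0.2
```

carry_out(xyz=[[0.3, 1.0, 0], [0.7, 2.0, 0]], twist=[[0, 0, 0], [0, 0, 0]], hand=[1, 1])

```text
t: 20.27
position: [609.6, 40.2, 151.3]
eef_rot: [[0.0, 0.999, -0.052], [0.0, -0.052, -0.999], [-1.0, 0.0, -0.0]]
wrist_force: [0.9, 0.2, 0.4]
width: 0.7
```

```bash
python3 - <<'E'
from h import *
f=grab_frame("wrist"); crop(f,170,120,160,130,5,"pics/w12.png")
s=telemetry.state(); print(s["wrist_force"])
E
```

```text
[0.44053831 0.29365375 0.07385445]
```

View pics/w12.png

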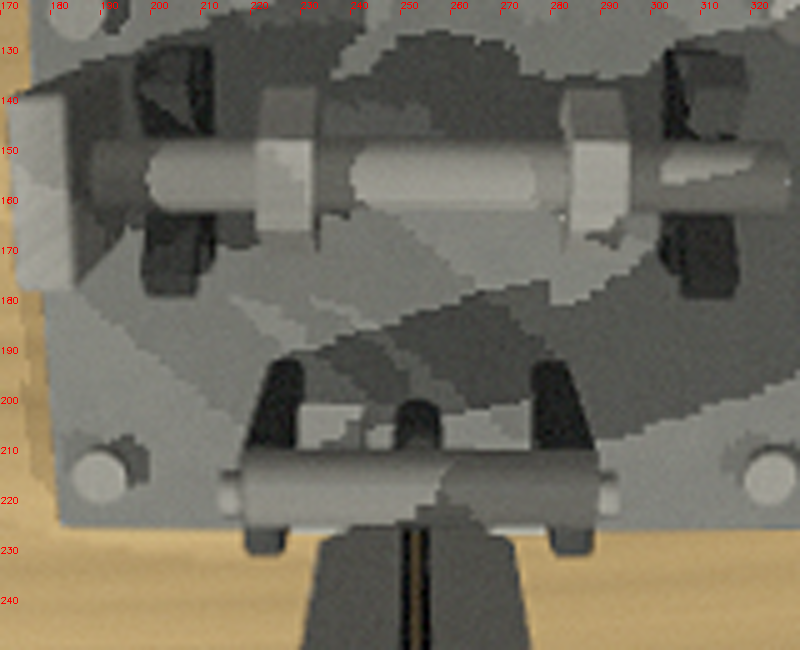

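Still touching, with force near zero, so the keeper is close to dead centre. Nudging 1 mm at a time.

carry_out(xyz=[[0.4, 1.0, 0], [0.8, 2.0, 0]], twist=[[0, 0, 0], [0, 0, 0]], hand=[1, 1])

```text
t: 20.58
position: [611.7, 40.1, 150.6]
eef_rot: [[0.0, 0.999, -0.052], [0.0, -0.052, -0.999], [-1.0, 0.0, -0.0]]
wrist_force: [-0.1, 0.0, 0.5]
width: 0.5
```

```bash
python3 - <<'E'
from h import *
f=grab_frame("wrist"); crop(f,170,120,160,130,3,"pics/w13.png")
s=telemetry.state(); print(s["wrist_force"])
E
```

```text
[ 0.92902567  0.48759095 -0.21232748]
```

View pics/w13.png

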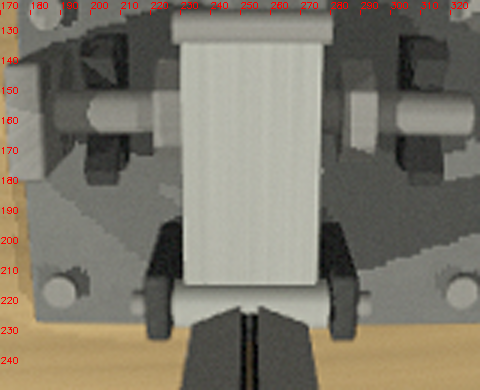

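The keeper has flown shut over the axle, with its bar now at row 150. Backing away upwards, then checking.

carry_out(xyz=[[-30, -15, 0], [-60, -60, 0], [-80, -100, 0], [-80, -130, 0], [-80, -130, 0], [-80, -130, 0], [-80, -130, 0]], twist=[[0, 0, 0], [0, 0, 0], [0, 0, 0], [0, 0, 0], [0, 0, 0], [0, 0, 0], [0, 0, 0]], hand=[1, 1, 1, 1, 1, 1, 1])

```text
t: 21.5
position: [482.3, 46.8, 230.2]
eef_rot: [[-0.001, 0.999, -0.052], [-0.0, -0.052, -0.999], [-1.0, -0.001, 0.0]]
wrist_force: [-0.5, -0.6, -0.6]
width: 0.6
```

```bash
python3 - <<'E'
from h import *
f=grab_frame("wrist"); np.save("w14.npy",f,allow_pickle=True); crop(f,170,0,160,130,5,"pics/w14.png")
d=grab_frame("side"); crop(d,155,150,110,100,6,"pics/d14.png")
s=grab_frame("scene"); crop(s,180,180,110,100,6,"pics/s14.png")
cv2.imwrite("pics/s14f.png",cv2.cvtColor(s["color"],cv2.COLOR_RGB2BGR))
C=np.array([[53,4,62],[53,-18,62],[53,26,62],[53,26,75.]]); c,t=np.cos(-.053),np.sin(-.053)
W=np.c_[622+c*C[:,0]-t*C[:,1],35+t*C[:,0]+c*C[:,1],C[:,2]]
print(proj(d,W).round(1).tolist(),proj(s,W).round(1).tolist(),projw(f,W).round(1).tolist())
print(telemetry.state()["t"])
E
```

```text
[[191.0, 190.2], [194.2, 184.8], [187.6, 195.8], [187.1, 192.1]] [[224.7, 243.8], [218.2, 239.8], [231.2, 247.9], [231.0, 245.8]] [[253.5, 10.1], [273.5, 10.4], [233.5, 10.3], [232.8, 6.7]]
21.65
```

View pics/w14.png

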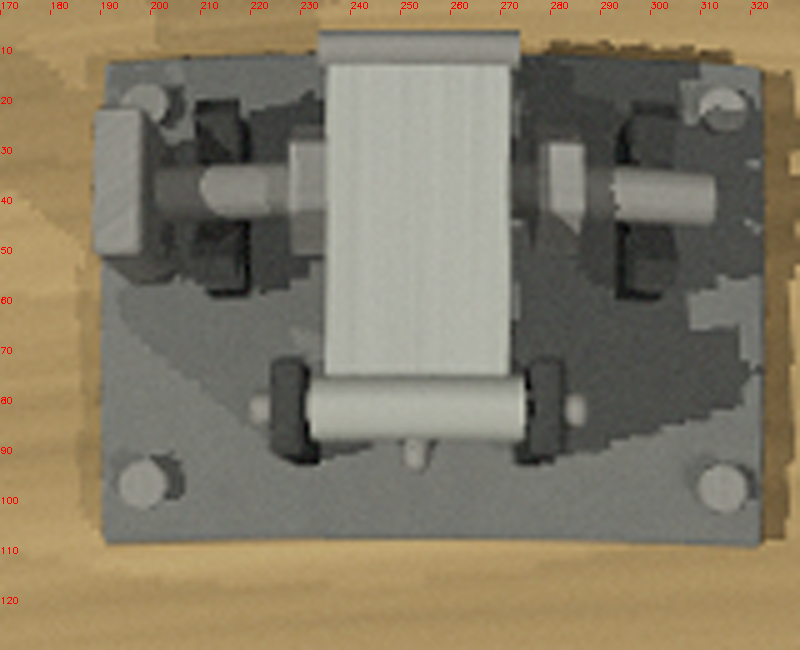

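View pics/d14.png

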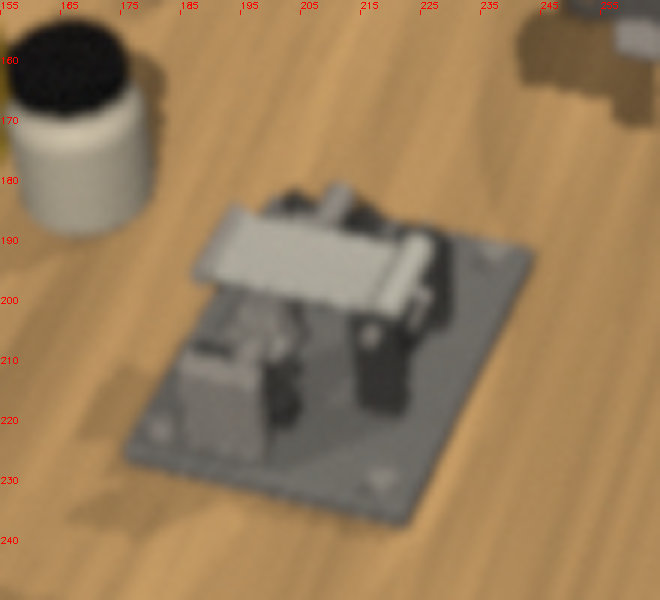

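View pics/s14.png

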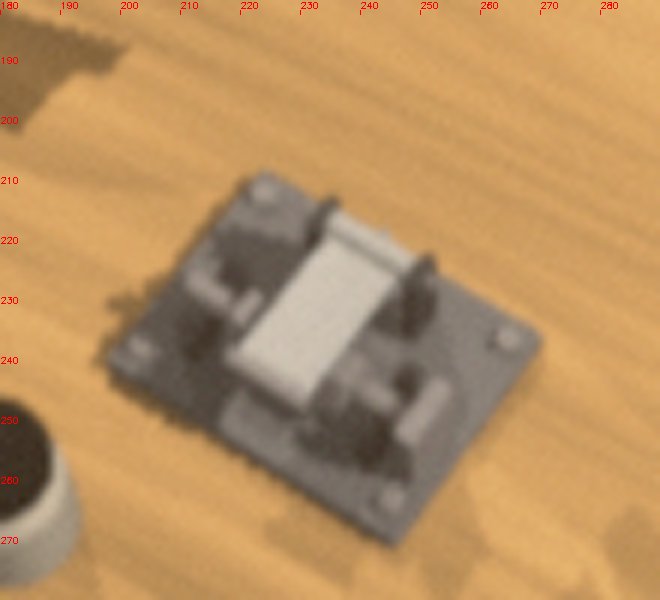

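View pics/s14f.png

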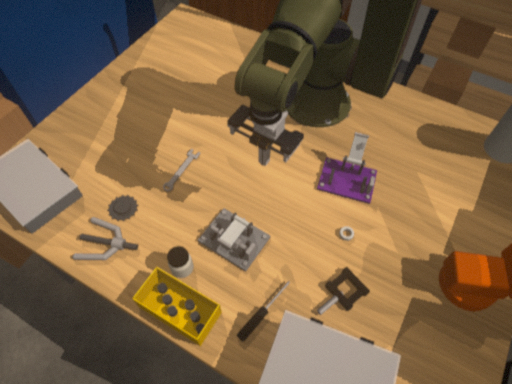

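```bash
python3 - <<'E'
from h import *
f=np.load("w14.npy",allow_pickle=True).item()
th=-0.053; R=np.array([[np.cos(th),np.sin(th)],[-np.sin(th),np.cos(th)]])
c=lambda u,v,z:(R@(atz(f,u,v,z,True)[:2]-[623,35.7])).round(1)
print("rod free end",c(311.5,39.5,45),"stop face top edge",c(198.3,37,60),"outer nut faces",c(227,38,52),c(285.5,36,52),"bar",c(233.5,9.5,62),c(272.5,9.5,62))
E
```

```text
rod free end [ 23.1 -64.2] stop face top edge [22.1 64.4] outer nut faces [21.3 33. ] [ 24.1 -32.9] bar [53.1 25.3] [ 53.1 -17.7]
```

```bash
python3 - <<'E'
from cell import bot
print(bot.finish_job())
E
```

```text
the job is handed in; nothing more can be done
None
```

I laid the axle in the two V saddles, pressed it home against the end stop, and snapped the keeper shut over it. The job is handed in at about 22 s of the 67 s allowed.

- **Axle:** I laid it with its centre about 6 mm short of home. I then slid it +y with the open fingers pushing on the far nut's inner face. At the stop the push was 11 to 13 N, held for about 1 s, and the highest reading was 13.1 N.
- **Keeper:** I pushed the edge bar from behind along its arc. The level force peaked at 13.9 N, above the 8 to 11 N expected, because friction at the bar added to it. I rose more with the bar to ease that. The force fell to nearly nothing at about 1.2 rad, where I nudged 1 mm at a time. The keeper then flew shut by itself, and I did not follow it down.
- **Last checks:**
  - With the stop's face at cradle y +64.4, the axle's free end measured y -64.2 and its outer nut faces +33.0 and -32.9. That matches home to within the 1 to 2 mm the cameras can resolve, and no gap was visible.
  - The keeper bar measured cradle x +53.1, and it matches the level, shut position in the wrist and side views.
  - The other things on the bench look unmoved, and the arm is clear of everything.

No check failed. An earlier nut reading of 22.3 mm against the ideal 23 mm is within the camera error.

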